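Replace the kiln's fuses and set it going

TASK

Get the pottery kiln ready to fire: switch its isolator lever off, take the blown fuse out of the fuse holder and put it in the terracotta bowl, fit every fuse lying on the table fully home in a bay of its own, one end in against the spring contact and the other tipped down level, and turn the heat selector to the two-dot mark, the second click above zero. Only then flip the isolator back on, let go of everything, and leave the bowl and the glaze jar where they stand.

Things in the scene. Friction and masses are not known exactly. Their poses are not given: they have to be found in the camera images.
- fuse1: A square-bodied ceramic cartridge fuse, one of three or four identical ones lying loose on the table: white block 44 long (its own x axis), 22 x 22 mm, with a brass end cap (diameter 19, 10 mm long) at each end, 64 mm overall, about 70 g. Both ends alike. Origin at its centre, 11 mm above the table when lying. None if absent in this run.
- fuse2: A square-bodied ceramic cartridge fuse, one of three or four identical ones lying loose on the table: white block 44 long (its own x axis), 22 x 22 mm, with a brass end cap (diameter 19, 10 mm long) at each end, 64 mm overall, about 70 g. Both ends alike. Origin at its centre, 11 mm above the table when lying. None if absent in this run.
- fuse3: A square-bodied ceramic cartridge fuse, one of three or four identical ones lying loose on the table: white block 44 long (its own x axis), 22 x 22 mm, with a brass end cap (diameter 19, 10 mm long) at each end, 64 mm overall, about 70 g. Both ends alike. Origin at its centre, 11 mm above the table when lying. None if absent in this run.
- fuse4: A square-bodied ceramic cartridge fuse, one of three or four identical ones lying loose on the table: white block 44 long (its own x axis), 22 x 22 mm, with a brass end cap (diameter 19, 10 mm long) at each end, 64 mm overall, about 70 g. Both ends alike. Origin at its centre, 11 mm above the table when lying. None if absent in this run.
- spent_fuse: The blown fuse, which starts fully home in one of the bays: same shape and size as the others (64 mm overall, 22 x 22 mm body along its own x axis, origin at its centre). To come out it must be pushed about 4 mm towards the spring end and its far end tipped up 20 to 30 degrees, then drawn away from the hood.
- fuse_block: Grey fixed fuse holder, 98 (x) x 212 (y) x 51 mm high, origin on the table under it; its own x runs along the bays, away from the robot. Four parallel open-topped bays, 52 mm apart (y = -78, -26, 26, 78 mm); bay floor 18 mm above the table. Each has a hooded spring pocket at its near (-x) end and a fixed contact at its far end. From x = -24 to 24 mm the sides are open for fingers.
- hood_edge (a point): Middle of the lower front edge of the hood roof, at x = -28 mm of the block. The roof covers the near ends of all bays from x = -55 to -28; its underside is 28, its top 31 mm above the bay floor. Inside each pocket (cheeks 25 mm apart, x = -49 to -24) stands a sprung copper plate, face at x = -26 mm, that yields towards -x as far as x = -40 (3 N at first, 7 N fully in).
- far_contact (a point): Middle of the fixed brass contacts' faces, at x = 32 mm of the block, at bay floor height; each is 6 mm thick and 16 mm high, with 14 mm high cheeks 25 mm apart at x = 24 to 34. Roof edge to contact is 60 mm but a fuse is 64: put one end, held 20 to 30 degrees low, under the hood, press the plate back about 10 mm, tip the other end down; the spring then pushes the fuse home.
- bay1 (a point): Centre of a fuse that is fully home in this bay, lying level along the block's x axis with its body on the bay floor: 29 mm above the table, at x = 0 of the fuse block.
- bay2 (a point): Centre of a fuse that is fully home in this bay, lying level along the block's x axis with its body on the bay floor: 29 mm above the table, at x = 0 of the fuse block.
- bay3 (a point): Centre of a fuse that is fully home in this bay, lying level along the block's x axis with its body on the bay floor: 29 mm above the table, at x = 0 of the fuse block.
- bay4 (a point): Centre of a fuse that is fully home in this bay, lying level along the block's x axis with its body on the bay floor: 29 mm above the table, at x = 0 of the fuse block.
- control_box: Grey fixed kiln control box, 120 (x) x 160 (y) x 60 mm high, origin on the table under it; its own x points away from the robot. On its top, 88 mm apart: the selector at y = -42 mm and the isolator lever at y = +46 mm.
- selector (a joint): Heat selector, rad: grows clockwise seen from above. Four detents, 0.6 rad apart: 0 (off, bar mark, pointer along the box's +x), 0.6 (one dot), 1.2 (two dots), 1.8 (three dots); it snaps into the nearest detent when let go (about 0.1 N m to turn it out of one). It starts at 0 or 0.6.
- selector_grip (a point): On the selector's axis, 89 mm above the table, 6 mm below the top of its black grip bar (46 long, 12 wide, 26 tall, standing on a disc of diameter 46, 8 mm thick whose top is 69 mm above the table). A white line on the bar marks the pointer end. At 0 the bar lies along the box's x and turns with the joint.
- isolator (a joint): Isolator toggle lever, rad: 0 = off, leaning 0.6 rad towards the robot (box's -x, bar mark); 1.2 = on, leaning 0.6 rad away (+x, disc mark). It snaps to the nearer side about its upright middle at 0.6 (about 2 N at the tip). Starts on.
- isolator_tip (a point): End of the isolator lever, 52 mm from its hinge: a black paddle 12 mm thick in the swing direction, 26 mm wide, 20 mm long, on a 10 mm round stem.
- isolator_hinge (a point): The lever's hinge axis (along the box's y), 70 mm above the table. The lever swings in the box's x-z plane above it.
- glaze_jar: White glaze jar, diameter 50, 60 mm tall, standing on the table; origin under its centre. A bystander.
- bowl: Terracotta bowl, 120 mm across at the rim, 50 mm tall, loose on the table, where the spent fuse goes; origin under its centre, inner floor about 5 mm above the table.

How it is judged:
On the way, in this order (a step that is already met when the one before it is completed fails the run):
1. the isolator is switched off (value of joint isolator below 0.15 rad), for 0.2 s.
2. with the isolator off, the blown fuse is in the bowl, every other fuse is home in a bay and the selector stands at its second click (((distance between fuse1 and bay1 below 0.006 m and angle between the x axis of fuse1 and the x axis of fuse_block, either way round below 0.12 rad) or (distance between fuse1 and bay2 below 0.006 m and angle between the x axis of fuse1 and the x axis of fuse_block, either way round below 0.12 rad) or (distance between fuse1 and bay3 below 0.006 m and angle between the x axis of fuse1 and the x axis of fuse_block, either way round below 0.12 rad) or (distance between fuse1 and bay4 below 0.006 m and angle between the x axis of fuse1 and the x axis of fuse_block, either way round below 0.12 rad)) and ((distance between fuse2 and bay1 below 0.006 m and angle between the x axis of fuse2 and the x axis of fuse_block, either way round below 0.12 rad) or (distance between fuse2 and bay2 below 0.006 m and angle between the x axis of fuse2 and the x axis of fuse_block, either way round below 0.12 rad) or (distance between fuse2 and bay3 below 0.006 m and angle between the x axis of fuse2 and the x axis of fuse_block, either way round below 0.12 rad) or (distance between fuse2 and bay4 below 0.006 m and angle between the x axis of fuse2 and the x axis of fuse_block, either way round below 0.12 rad)) and ((distance between fuse3 and bay1 below 0.006 m and angle between the x axis of fuse3 and the x axis of fuse_block, either way round below 0.12 rad) or (distance between fuse3 and bay2 below 0.006 m and angle between the x axis of fuse3 and the x axis of fuse_block, either way round below 0.12 rad) or (distance between fuse3 and bay3 below 0.006 m and angle between the x axis of fuse3 and the x axis of fuse_block, either way round below 0.12 rad) or (distance between fuse3 and bay4 below 0.006 m and angle between the x axis of fuse3 and the x axis of fuse_block, either way round below 0.12 rad)) and ((distance between fuse4 and bay1 below 0.006 m and angle between the x axis of fuse4 and the x axis of fuse_block, either way round below 0.12 rad) or (distance between fuse4 and bay2 below 0.006 m and angle between the x axis of fuse4 and the x axis of fuse_block, either way round below 0.12 rad) or (distance between fuse4 and bay3 below 0.006 m and angle between the x axis of fuse4 and the x axis of fuse_block, either way round below 0.12 rad) or (distance between fuse4 and bay4 below 0.006 m and angle between the x axis of fuse4 and the x axis of fuse_block, either way round below 0.12 rad)) and horizontal distance between spent_fuse and bowl below 0.05 m and height (world z) of spent_fuse below 0.06 m and value of joint selector between 1.05 and 1.35 rad and value of joint isolator below 0.15 rad), for 0.2 s.
3. the isolator is switched on again (value of joint isolator above 1.05 rad), for 0.2 s.
At the end, for the whole second after the job is handed in: Every new fuse present lies at rest within 6 mm of a bay's home point and within 0.12 rad of the bay's direction; the blown fuse rests in the bowl (within 50 mm of its centre, centre below 60 mm); the selector is within 0.15 rad of its second click (1.2 rad); the isolator is on (above 1.05 rad) (((distance between fuse1 and bay1 below 0.006 m and angle between the x axis of fuse1 and the x axis of fuse_block, either way round below 0.12 rad) or (distance between fuse1 and bay2 below 0.006 m and angle between the x axis of fuse1 and the x axis of fuse_block, either way round below 0.12 rad) or (distance between fuse1 and bay3 below 0.006 m and angle between the x axis of fuse1 and the x axis of fuse_block, either way round below 0.12 rad) or (distance between fuse1 and bay4 below 0.006 m and angle between the x axis of fuse1 and the x axis of fuse_block, either way round below 0.12 rad)) and ((distance between fuse2 and bay1 below 0.006 m and angle between the x axis of fuse2 and the x axis of fuse_block, either way round below 0.12 rad) or (distance between fuse2 and bay2 below 0.006 m and angle between the x axis of fuse2 and the x axis of fuse_block, either way round below 0.12 rad) or (distance between fuse2 and bay3 below 0.006 m and angle between the x axis of fuse2 and the x axis of fuse_block, either way round below 0.12 rad) or (distance between fuse2 and bay4 below 0.006 m and angle between the x axis of fuse2 and the x axis of fuse_block, either way round below 0.12 rad)) and ((distance between fuse3 and bay1 below 0.006 m and angle between the x axis of fuse3 and the x axis of fuse_block, either way round below 0.12 rad) or (distance between fuse3 and bay2 below 0.006 m and angle between the x axis of fuse3 and the x axis of fuse_block, either way round below 0.12 rad) or (distance between fuse3 and bay3 below 0.006 m and angle between the x axis of fuse3 and the x axis of fuse_block, either way round below 0.12 rad) or (distance between fuse3 and bay4 below 0.006 m and angle between the x axis of fuse3 and the x axis of fuse_block, either way round below 0.12 rad)) and ((distance between fuse4 and bay1 below 0.006 m and angle between the x axis of fuse4 and the x axis of fuse_block, either way round below 0.12 rad) or (distance between fuse4 and bay2 below 0.006 m and angle between the x axis of fuse4 and the x axis of fuse_block, either way round below 0.12 rad) or (distance between fuse4 and bay3 below 0.006 m and angle between the x axis of fuse4 and the x axis of fuse_block, either way round below 0.12 rad) or (distance between fuse4 and bay4 below 0.006 m and angle between the x axis of fuse4 and the x axis of fuse_block, either way round below 0.12 rad)) and horizontal distance between spent_fuse and bowl below 0.05 m and height (world z) of spent_fuse below 0.06 m and value of joint selector between 1.05 and 1.35 rad and value of joint isolator above 1.05 rad and linear speed of each of fuse1, fuse2, fuse3, fuse4, spent_fuse below 0.02 m/s); the robot touches nothing.
It fails at once if the bowl is pushed more than 3 cm or tipped (distance of bowl from where it was at the start of the episode above 0.03 m or angle between bowl's own z axis and vertical above 0.35 rad).
It fails at once if the glaze jar is pushed more than 3 cm or tipped (distance of glaze_jar from where it was at the start of the episode above 0.03 m or angle between glaze_jar's own z axis and vertical above 0.35 rad).
Of fuse1, fuse2, fuse3, fuse4 only 3 to 4 are there at a start; the rules pass over those that are not, and their reading is None.
At some moment in a run one of fuse1, fuse2, fuse3, fuse4 may be knocked a few centimetres aside while the robot is not near it.
It also fails if it takes over 210 s, if anything falls off the work surface, if the arm or the gripper's body presses on something with over 40 N, if the wrist force passes 120 N, or if a joint passes its speed limit or range.

ROBOT

A 7-joint arm with a two-finger parallel gripper is mounted at the origin on the work surface. World frame = base frame: x ahead of the robot, y to its left, z up, the work surface at z = 0. Lengths are in m, angles in rad, forces in N, time in s.
With the tool pointing down it reaches from about 0.4 to 0.85 m from the base axis. Payload 6.9 kg.
Tool frame: the origin (TCP) lies on the centre line of the jaws, within the pads' length; the fingertips stand 8 mm ahead of it and the grasp point (between the pads) lies 11 mm behind it; z points along the fingers, y is the line along which they close (so a half turn about z gives the same grasp; the last joint's range is limited). The gripper opens to 85 mm and grips with 20 to 120 N. Pads are 22 mm wide; open, the fingers measure 114 mm over their backs; the gripper's body (76 mm by 85 mm) begins 54 mm behind the grasp point. The pads swing forward as they close: fully open they stand 13 mm farther back than shut.
Start: joints at [-1.085, 0.507, -0.238, 1.5, 0.126, 1.149, -0.155], TCP at [0.232, 0.58, 0.239] pointing down, gripper open.
Joint ranges: [-3.08, 3.08], [-0.24, 2.05], [-1.43, 1.35], [0, 2.5], [-1.52, 4.66], [0.17, 1.96], [-2.89, 2.89]. Speed limits (rad/s): [2.39, 2.39, 3.14, 3.14, 3.14, 3.14, 3.14].

INTERFACE

Orientations are given as a rotation vector (axis times angle).
In Python, from rig import r, camrig, sensors gives the robot as it stands (r), with the cameras (camrig) and the readings (sensors). Calls block until the motion is done:
- r.move_ptp(position, orientation): joint-space move of the TCP to a pose.
- r.line_to(position, rotation=None, vel=0.15, force_limit=None): straight line of the TCP; rotation=None keeps the orientation; vel is the mean speed in m/s. With force_limit (N) it stops when the force on the tool has changed by that much, and returns True; else False.
- r.movej(angles): joint-space move.
- r.grip(opening, strength=None): opening from 0.0 (shut) to 1.0 (fully open); strength is the grip in N (None keeps the last); returns when the fingers have stopped.
- r.wait(seconds).
- r.solve_ik(position, orientation): joint angles nearest the present ones, or None.
- sensors.get_state(): the state.
- camrig.read_camera(name): name is "scene" or "top" or "wrist"; returns the picture (420x560x3 uint8, red, green, blue); there is no depth.
- camrig.calibration(name): a dict with "intrinsics" (3x3 intrinsics, pixels), "extrinsics" (4x4, takes a point from camera to world coordinates); the wrist camera has in their place "tool_from_camera" (4x4, takes a point from camera to tool coordinates, whose origin is the TCP and whose axes are the flange's). Camera axes: x right, y down, z forward; pixel columns grow to the right and rows downward; lengths in m; the calibration is good to about 2 mm. A picture is of the moment at which its call begins: read the wrist's pose just before it. calibration takes no time and is no camera call.
A pose or a line that the arm cannot do raises r.IKError and nothing moves.
- r.finish_job(): hands the job in; it is judged then, once.
The state is a dict: "time_s": time; "joints": joint angles; "joint_velocities": joint speeds; "tau": joint torques, N m; "position": TCP position; "orientation": TCP orientation; "contact_force": force on the tool from outside, world axes, zero at the start; "torque": the same for the moment, N m; "gripper_width": opening from 0.0 (shut) to 1.0 (fully open); "gripper_force": force on a finger pad.
Only numpy, scipy, OpenCV 4.12 (cv2) and the standard library are available. Lean on these libraries where they do the work, as an engineer would, in place of code of your own. Each camera call takes 0.05 s, during which the arm holds its last target. There are 200 camera calls.

## Working session

There is one attempt and no reset: what is moved stays moved. The work goes in short steps, each a Python script; the robot and the scene stay as the last script left them, time stands still between calls to the robot, and variables do not carry over. Pictures are saved under pics/ and viewed, at most 14 in all, crops included, and the job is handed in when it is done.

```bash
mkdir -p pics; ls
python3 - <<'E'
from rig import r, camrig, sensors
import cv2,numpy as np
for n in("scene","top"):
    cv2.imwrite(f"pics/{n}0.png",camrig.read_camera(n)[:,:,::-1])
    c=camrig.calibration(n);print(n,c["intrinsics"],np.round(c["extrinsics"],3))
print(camrig.calibration("wrist"));s=sensors.get_state();print(s)
E
```

```text
pics
rig.py
scene [[383.31189748   0.         280.98678675]
 [  0.         383.31189748 207.80737729]
 [  0.           0.           1.        ]] [[-0.821  0.387 -0.42   0.972]
 [ 0.571  0.551 -0.609  0.645]
 [-0.004 -0.739 -0.673  0.796]
 [ 0.     0.     0.     1.   ]]
top [[450.39515103   0.         272.54979134]
 [  0.         450.39515103 205.29017099]
 [  0.           0.           1.        ]] [[ 0.03  -0.992  0.119  0.387]
 [-1.    -0.029  0.01  -0.016]
 [-0.006 -0.119 -0.993  1.399]
 [ 0.     0.     0.     1.   ]]
{'intrinsics': array([[338.52418451,   0.        , 276.59305315],
       [  0.        , 338.52418451, 212.56030575],
       [  0.        ,   0.        ,   1.        ]]), 'tool_from_camera': array([[ 1.25770625e-03, -9.46074861e-01, -3.23945638e-01,
         8.38620881e-02],
       [ 9.99999175e-01,  1.27411408e-03,  1.61440388e-04,
        -6.70408516e-04],
       [ 2.60009005e-04, -3.23945573e-01,  9.46075683e-01,
        -1.34322383e-01],
       [ 0.00000000e+00,  0.00000000e+00,  0.00000000e+00,
         1.00000000e+00]])}
{'time_s': 0.1, 'joints': array([-1.08449128,  0.50822692, -0.23752746,  1.50099236,  0.12571448,
        1.14892684, -0.15475211]), 'joint_velocities': array([ 0.00056701, -0.00055505, -0.00049475, -0.00031238, -0.00126923,
        0.00047534,  0.00190137]), 'tau': array([-5.26717005e-03, -6.21840978e+01, -2.19489053e+00, -2.50207239e+01,
        1.24997078e-02,  7.79301598e-03,  1.25897321e-05]), 'position': array([0.23220933, 0.57980353, 0.23854712]), 'orientation': array([-5.94423519e-01, -3.08458904e+00,  2.42522618e-03]), 'contact_force': array([ 0.49075691, -0.20430709, -0.03793776]), 'torque': array([-0.0113594 , -0.02128715,  0.02258913]), 'gripper_force': 0.0, 'gripper_width': 1.0032925218409008}
```

View pics/scene0.png

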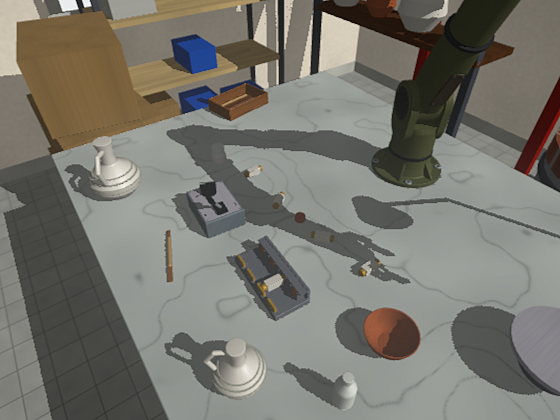

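View pics/top0.png

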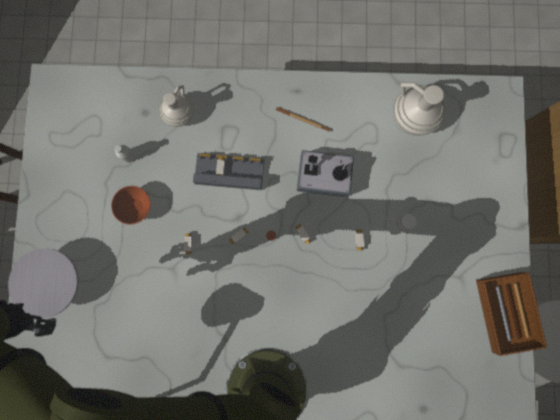

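The scene view shows the block and box in front of the arm with the bowl beside the block. In the top view the bowl is at (131,205), the jar at (122,153), the block at (230,170) with the spent fuse at (220,167), the box at (326,172), and four loose fuses at (188,243), (239,235), (304,233) and (360,240). Next I'll convert these to positions and take wrist views.

```bash
cat > h.py <<'E'
from rig import r, camrig, sensors
import numpy as np, cv2
from scipy.spatial.transform import Rotation as R
def cam(n, s=None):
    c=camrig.calibration(n); K=c["intrinsics"]
    if n!="wrist": return K,c["extrinsics"]
    s=s or sensors.get_state(); T=np.eye(4); T[:3,:3]=R.from_rotvec(s["orientation"]).as_matrix(); T[:3,3]=s["position"]
    return K,T@c["tool_from_camera"]
def px2w(KT,uv,z):
    K,T=KT; d=T[:3,:3]@np.linalg.inv(K)@np.array([*uv,1.]); o=T[:3,3]
    return o+d*(z-o[2])/d[2]
def w2px(KT,p):
    K,T=KT; q=K@(T[:3,:3].T@(np.asarray(p)-T[:3,3])); return q[:2]/q[2]
def down(yaw, tilt=0):
    """tool z down, tool x at angle yaw in world xy (tool y = yaw-90deg); """
    x=np.array([np.cos(yaw),np.sin(yaw),0]); z=np.array([0,0,-1.]); 
    return R.from_matrix(np.c_[x,np.cross(z,x),z])
def snap(n,f=None):
    s=sensors.get_state(); im=camrig.read_camera(n)[:,:,::-1].copy()
    if f: cv2.imwrite("pics/"+f,im)
    return im,cam(n,s)
E
python3 - <<'E'
from h import *
T=cam("top")
for n,uv,z in [("bowl",(131,205),.05),("jar",(122,153),.06),("spent",(220,167),.03),("blk",(230,170),.04),("box",(326,172),.06),("f",(188,243),.011),("f",(239,235),.011),("f",(304,233),.011),("f",(360,240),.011),("brown",(271,236),0),("sel",(341,172),.09),("lever",(313,165),.1)]:
    print(n,np.round(px2w(T,uv,z),3))
for xy in [(0.5,.05),(0.38,-.05)]:
  for yaw in (0,np.pi,np.pi/2,-np.pi/2):
    print(xy,yaw,r.solve_ik([*xy,.4],down(yaw).as_rotvec()))
s=sensors.get_state();print(R.from_rotvec(s["orientation"]).as_matrix().round(2))
E
```

```text
bowl [0.538 0.425 0.05 ]
jar [0.695 0.46  0.06 ]
spent [0.666 0.163 0.03 ]
blk [0.656 0.131 0.04 ]
box [ 0.654 -0.161  0.06 ]
f [0.43  0.254 0.011]
f [0.459 0.098 0.011]
f [ 0.471 -0.102  0.011]
f [ 0.454 -0.274  0.011]
brown [ 0.459 -0.     0.   ]
sel [ 0.649 -0.202  0.09 ]
lever [ 0.666 -0.118  0.1  ]
(0.5, 0.05) 0 [-0.55686875  0.24466453  0.55267825  1.50931192 -0.12890075  1.42410823
 -1.56945956]
(0.5, 0.05) 3.141592653589793 [-0.16688536  0.21662056  0.02441322  1.50472973 -0.00530662  1.420307
  1.42854943]
(0.5, 0.05) 1.5707963267948966 [-0.4207169   0.22818921  0.36288368  1.50777643 -0.08130449  1.42051442
 -0.05426472]
(0.5, 0.05) -1.5707963267948966 [-0.90356014  0.37723785  1.15322723  1.51261283 -0.34504176  1.47558505
 -2.88545472]
(0.38, -0.05) 0 [-0.61586586  0.00847013  0.69336801  1.75057851 -0.00550881  1.38450248
 -1.49229147]
(0.38, -0.05) 3.141592653589793 [-0.33092384  0.00944154  0.40400806  1.7483123  -0.00377677  1.38460018
  1.6445636 ]
(0.38, -0.05) 1.5707963267948966 [-0.36545219  0.00927841  0.43905106  1.74860936 -0.00401341  1.38458631
  0.07432534]
(0.38, -0.05) -1.5707963267948966 None
[[-0.93  0.37 -0.  ]
 [ 0.37  0.93 -0.  ]
 [-0.   -0.   -1.  ]]
```

Run:
```python
from h import *
for p in [(.56,0,.33)]:
    r.move_ptp(p,down(np.pi).as_rotvec())
im,KT=snap("wrist","w1.png")
s=sensors.get_state();print(s["time_s"],s["position"]);np.savez("w1.npz",K=KT[0],T=KT[1])
```

```text
2.5417 [0.56000529 0.00109202 0.32983892]
```

View pics/w1.png

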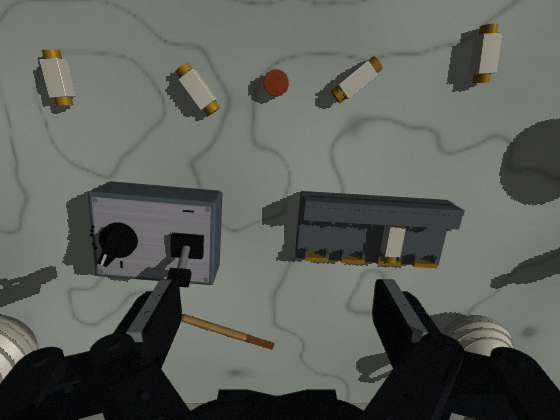

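The wrist view shows fuses at about (57,78), (198,89), (357,80) and (489,53), and the box with its selector at (119,242) pointing down-left, so it starts at about 0.6. The lever is on, at (182,262). The block spans (300–463, 193–268), with the spent fuse at (394,245). I'll segment the brass and enlarge the block and box.

```bash
cat >> h.py <<'E'
def brass(im):
    hsv=cv2.cvtColor(im,cv2.COLOR_BGR2HSV)
    m=cv2.inRange(hsv,(14,90,60),(32,255,255))
    n,l,st,c=cv2.connectedComponentsWithStats(m)
    return [(c[i],st[i,4]) for i in range(1,n) if st[i,4]>=25]
def fuses(im,KT,z=.011,zone=lambda p:p[0]<.565):
    """pairs of brass caps about 54 mm apart on the table -> (x,y,angle)"""
    P=[px2w(KT,c,z)[:2] for c,a in brass(im)]; P=[p for p in P if zone(p)]; out=[]
    for i in range(len(P)):
        for j in range(i):
            d=P[i]-P[j]; L=np.hypot(*d)
            if .045<L<.063: out.append((*(P[i]+P[j])/2,np.arctan2(d[1],d[0])%np.pi,L))
    return out
E
python3 - <<'E'
from h import *
im=cv2.imread("pics/w1.png");d=np.load("w1.npz");KT=(d["K"],d["T"])
for c,a in brass(im): print(c.round(1),a,px2w(KT,c,.034).round(3))
for f in fuses(im,KT): print(np.round(f,3))
cv2.imwrite("pics/w1c.png",cv2.resize(im[175:290,70:480],(800,224*800//800),interpolation=cv2.INTER_CUBIC))
for n,uv,z in [("hoodL",(299,191),.049),("hoodR",(465,211),.049),("boxTL",(93,190),.06),("boxTR",(222,196),.06),("boxBR",(215,284),.06),("boxBL",(97,275),.06)]: print(n,px2w(KT,uv,z).round(4))
E
```

```text
[492.9  27.7] 87 [0.401 0.245 0.034]
[51.8 53.4] 157 [ 0.429 -0.26   0.034]
[375.8  64.3] 125 [0.44  0.116 0.034]
[184.3  68.1] 115 [ 0.444 -0.108  0.034]
[485.6  77.8] 84 [0.454 0.248 0.034]
[338.9  94.8] 97 [0.473 0.075 0.034]
[ 63.8 100.9] 142 [ 0.481 -0.256  0.034]
[212.1 106.9] 113 [ 0.488 -0.078  0.034]
[315.3 257.5] 160 [0.69  0.056 0.034]
[351.6 259.8] 155 [0.693 0.107 0.034]
[390. 262.] 138 [0.697 0.162 0.034]
[424.5 263.9] 145 [0.699 0.211 0.034]
[215.8 327.9] 544 [ 0.809 -0.091  0.034]
[0.425 0.26  0.046 0.056]
[0.456 0.101 2.258 0.056]
[ 0.454 -0.272  0.065  0.055]
[ 0.466 -0.098  0.606  0.055]
hoodL [0.589  0.0294 0.049 ]
hoodR [0.6152 0.2449 0.049 ]
boxTL [ 0.5854 -0.2255  0.06  ]
boxTR [ 0.5927 -0.0668  0.06  ]
boxBR [ 0.7171 -0.0825  0.06  ]
boxBL [ 0.7037 -0.2406  0.06  ]
```

View pics/w1c.png

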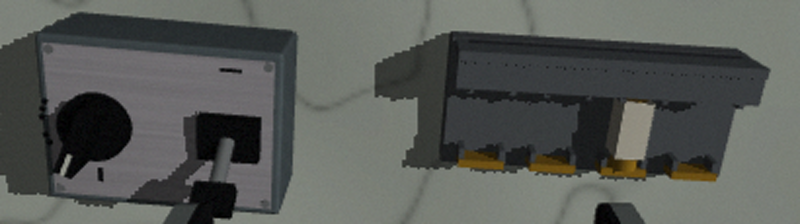

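Run:
```python
from h import *
out={}
r.move_ptp((.66,.13,.25),down(np.pi).as_rotvec()); a,KA=snap("wrist","blk.png")
r.move_ptp((.66,-.16,.25),down(np.pi).as_rotvec()); b,KB=snap("wrist","box.png")
np.savez("w2.npz",K=KA[0],A=KA[1],B=KB[1])
f=lambda i:cv2.resize(i[60:280,60:480],(800,419),interpolation=cv2.INTER_CUBIC)
cv2.imwrite("pics/blkc.png",f(a));cv2.imwrite("pics/boxc.png",f(b))
for c,ar in brass(a): print(c.round(1),ar,px2w(KA,c,.034).round(4))
s=sensors.get_state();print(s["time_s"],s["position"])
```

```text
[54.6  1.8] 69 [ 0.4951 -0.0722  0.034 ]
[211.  208.3] 257 [0.6911 0.0568 0.034 ]
[257.8 211. ] 242 [0.6941 0.1078 0.034 ]
[307.1 213. ] 250 [0.6964 0.1617 0.034 ]
[352.  216.6] 233 [0.7005 0.2112 0.034 ]
[ 98.  301.5] 600 [ 0.8093 -0.0865  0.034 ]
4.5167 [ 0.66060714 -0.15714242  0.25023444]
```

View pics/blkc.png

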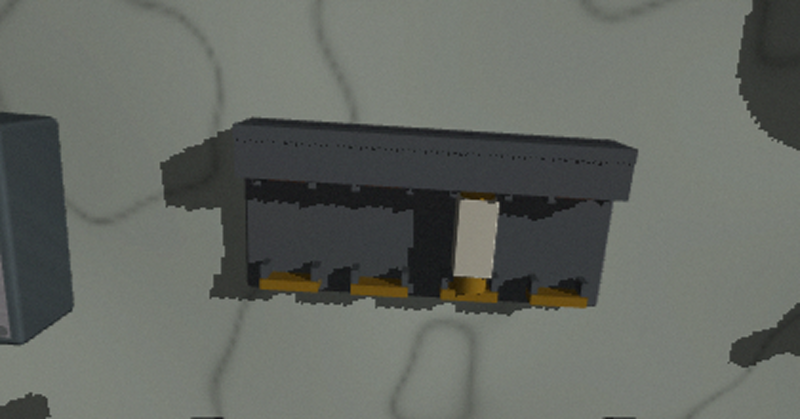

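View pics/boxc.png

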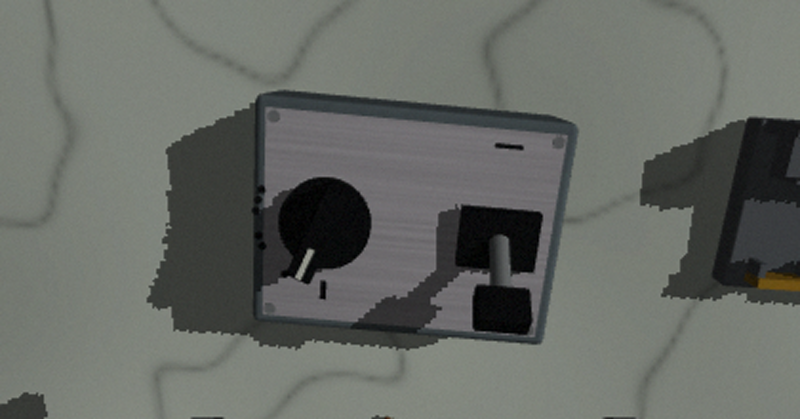

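Block view (crop pixels): contacts centred at u≈289, 379, 469 and 559 with their far edge at v≈291–305, hood front edge from (233,179) to (630,200), and the spent fuse in the third bay at (475,237). Box view: disc centre (325,223) with the pointer down-left, which matches 0.6, plus the lever slot at (500,238) and the paddle at (503,308). I'll fit both poses by reprojection.

```bash
cat > fit.py <<'E'
from h import *
from scipy.optimize import least_squares
d=np.load("w2.npz")
def fit(T,L,U,x0,fs=1.5):
    KT=(d["K"],T); L=np.array(L)/1000; U=np.array(U)/ (800/420)+60
    def pr(p):
        c,s=np.cos(p[2]),np.sin(p[2]); M=np.array([[c,-s,0],[s,c,0],[0,0,1]])
        return np.array([w2px(KT,M@l+[p[0],p[1],0]) for l in L])
    o=least_squares(lambda p:(pr(p)-U).ravel(),x0,loss="soft_l1",f_scale=fs,x_scale=[.01,.01,.1])
    print(o.x.round(4)); print((pr(o.x)-U).round(1).tolist()); return o.x
blk=fit(d["A"],[(38,-78,34),(38,-26,34),(38,26,34),(38,78,34),(-28,-106,49),(-28,106,49),(-55,-106,49),(-55,106,49)],
 [(289.5,291),(379,295.5),(469.5,300),(559,305.5),(233,179),(630,200),(236,128),(637,151)],[.65,.13,-.08])
box=fit(d["B"],[(0,-42,69),(60,80,60),(60,-80,60),(-60,-80,60),(-60,80,60),(0,46,60)],
 [(325,223),(541,342),(255,318),(262,104),(575,131),(500,238)],[.65,-.15,-.09])
np.savez("poses.npz",blk=blk,box=box)
E
python3 fit.py
```

```text
[ 0.6632  0.1373 -0.0537]
[[-0.2, 0.7], [0.3, 0.8], [-0.0, 0.8], [-0.0, 0.4], [-2.1, -0.0], [2.2, 0.6], [-4.7, -1.3], [3.1, -1.1]]
[ 0.6542 -0.1591 -0.1057]
[[0.9, 0.8], [1.1, 4.5], [-2.0, 1.7], [-2.0, -7.2], [5.6, -1.8], [-0.8, 0.3]]
```

```bash
cat >> h.py <<'E'
try: blk,box=[np.load("poses.npz")[k] for k in("blk","box")]
except Exception: pass
def loc(p,l):
    c,s=np.cos(p[2]),np.sin(p[2]); return np.array([p[0]+c*l[0]-s*l[1],p[1]+s*l[0]+c*l[1],l[2]])
def rv(p,pitch=0,yaw=0):
    """tool down, x axis towards robot, in frame of p; pitch>0 tips near side of held fuse down"""
    return (R.from_euler("z",p[2]+yaw)*R.from_euler("y",-pitch)*down(np.pi)).as_rotvec()
E
python3 - <<'E'
from h import *
r.grip(0.0)
o=rv(box)
r.move_ptp(loc(box,(.068,.046,.16)),o)
r.line_to(loc(box,(.068,.046,.103)),vel=.15)
print(r.line_to(loc(box,(-.002,.046,.103)),vel=.12,force_limit=25))
print(sensors.get_state()["contact_force"])
r.line_to(loc(box,(.01,.046,.103)),vel=.15)
r.line_to(loc(box,(.01,.046,.2)),vel=.2)
r.grip(.4)
r.move_ptp(loc(blk,(-.0,.026,.15)),rv(blk))
im,KT=snap("scene","s1.png"); a,KA=snap("wrist","bay.png")
cv2.imwrite("pics/s1c.png",np.hstack([cv2.resize(im[160:330,160:340],(540,510)),]))
s=sensors.get_state();print(s["time_s"],s["position"])
E
```

```text
True
[ 1.68154846 -0.8293813   1.77927561]
9.3417 [0.66555065 0.16017484 0.15050164]
```

View pics/s1c.png

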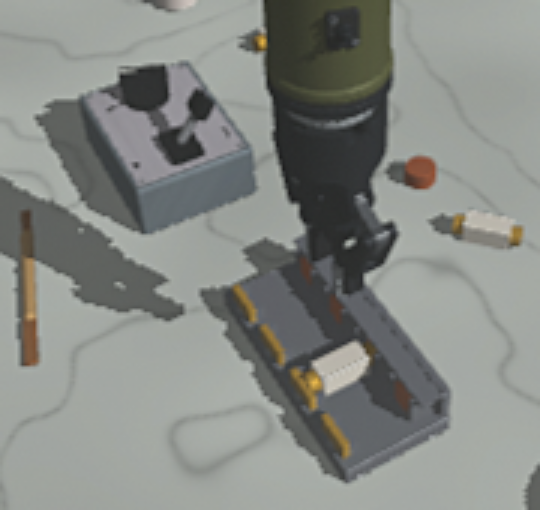

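View pics/bay.png

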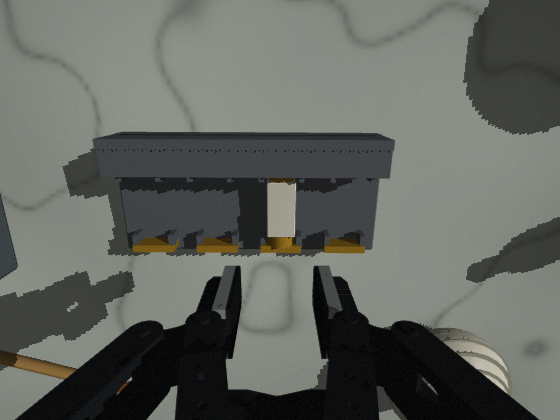

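Lever is now leaning towards the robot (off). In the bay view, contact centres are at u≈155, 217.5, 281.5 and 345 (row 252) and the fuse's top face spans u 267.5–296. I'll refit the block from this closer view.

Run:
```python
from h import *
from scipy.optimize import least_squares
KA=cam("wrist"); a=cv2.imread("pics/bay.png")
B=[c for c,ar in brass(a) if 90<c[0]<400 and 225<c[1]<260];print(np.round(B,1))
hsv=cv2.cvtColor(a,cv2.COLOR_BGR2HSV)
row=a[200:225,240:320].mean(axis=(0,2));g=np.diff(row);print("fuse top edges",240+g.argmax()+1,240+g.argmin()+1)
cols=[]
for i in range(4):
    sub=(cv2.inRange(hsv,(14,90,60),(32,255,255))[246:250]>0).any(0); 
idx=np.flatnonzero(sub); print(np.split(idx,np.flatnonzero(np.diff(idx)>3)+1).__len__(),[(q[0],q[-1]) for q in np.split(idx,np.flatnonzero(np.diff(idx)>3)+1)])
for y in(-.078,-.026,.026,.078): print(w2px(KA,loc(blk,(.038,y,.034))).round(1),end=" ")
print([w2px(KA,loc(blk,(0,.026+d,.04))).round(1) for d in(-.011,.011)])
print([w2px(KA,loc(blk,(-.028,d,.049))).round(1) for d in(-.104,.104)])
for p in ((-.005,.026,.029,0),(-.005,.026,.045,.45),(.05,.026,.09,.45)):
    print(r.solve_ik(loc(blk,p[:3]),rv(blk,p[3])))
```

```text
[[281.1 245.9]
 [153.7 245.9]
 [216.  246.4]
 [342.6 246.7]]
fuse top edges 267 295
4 [(np.int64(132), np.int64(177)), (np.int64(196), np.int64(238)), (np.int64(260), np.int64(300)), (np.int64(324), np.int64(364))]
[154.  253.3] [217.6 253.2] [281.2 253.1] [344.9 253. ] [array([267. , 211.4]), array([295.8, 211.3])]
[array([ 99.1, 178.6]), array([391.3, 177.9])]
[-0.27605239  0.78871161 -0.00522777  1.57073926  0.00526215  0.78215553
  1.2336127 ]
[-0.71509896  0.73888368  0.54794968  1.99498655 -1.26791212  0.18774433
  2.37256244]
[-0.46180827  0.65828155  0.20482833  1.82429637  0.14953328  0.25111111
  1.05445191]
```

```bash
cat >> h.py <<'E'
OFF=-.25; G=np.array([.003,0,.003])
H=lambda t:max(32*np.sin(t)+9.5*np.cos(t),22*np.sin(t)+11*np.cos(t))/1000   # lowest point below centre
LD=lambda t:(32*np.cos(t)+9.5*np.sin(t))/1000                              # leading corner ahead of centre
def tool(fr,c,t,g=G):
    """TCP pose for a held fuse with centre c (frame fr, z world), near end lowered by t"""
    p=np.array(c)+R.from_euler("y",-t).apply(g)
    return loc(fr,p), rv(fr,t+OFF)
def go(fr,c,t,vel=.15,**k):
    p,o=tool(fr,c,t); return r.line_to(p,o,vel=vel,**k)
def st(tag=""):
    s=sensors.get_state(); print(tag,"t%.1f"%s["time_s"],"F",s["contact_force"].round(1),"w%.3f"%s["gripper_width"],"gf%.0f"%s["gripper_force"],s["position"].round(4)); return s
FL=.018
def ins_pose(t,lead=-.0375,clr=.001): return lead+LD(t),FL+H(t)+clr
E
python3 - <<'E'
from h import *
y=.026
# IK check of path
q=[]
for c,t in [((0,y,.1),0),((0,y,.029),0),((-.0055,y,.03),0),((ins_pose(.4)[0],y,ins_pose(.4)[1]),.4),((.03,y,.06),.4),((.03,y,.13),.4)]:
    p,o=tool(blk,c,t); s=r.solve_ik(p,o); q.append(s); print(np.round(s,2))
p,o=tool(blk,(0,y,.1),0); r.move_ptp(p,o)
st("up"); print(go(blk,(0,y,.029),0,.08,force_limit=15)); st("dn")
r.grip(.15,40); st("grip")
E
```

```text
[-0.22  0.85 -0.03  1.22 -0.05  1.32  1.29]
[-0.22  0.92 -0.04  1.27 -0.05  1.19  1.29]
[-0.22  0.91 -0.04  1.29 -0.05  1.18  1.29]
[-0.33  0.72  0.04  1.71  0.05  0.58  1.18]
[-0.3   0.73  0.03  1.6   0.05  0.67  1.2 ]
[-0.3   0.66  0.03  1.53  0.04  0.81  1.21]
up t9.7 F [-0.1  0.3  0.8] w0.398 gf0 [0.6682 0.1606 0.1007]
False
dn t10.8 F [ 0.4 -0.4  0.3] w0.401 gf0 [0.668  0.1632 0.0325]
grip t11.0 F [ 0.5 -0.6  3.8] w0.247 gf41 [0.6681 0.1631 0.0329]
```

```bash
cat >> h.py <<'E'
def extract(y):
    go(blk,(-.0055,y,FL+.012),0,.04); st("push")
    for t in (.2,.4):
        x,z=ins_pose(t); go(blk,(x,y,z),t,.03); st("tip")
    go(blk,(x+.03*np.cos(t),y,z+.03*np.sin(t)),t,.1); go(blk,(x+.03,y,.12),t,.2); st("out")
E
python3 - <<'E'
from h import *
extract(.026)
im,_=snap("scene"); cv2.imwrite("pics/s2.png",cv2.resize(im[140:340,160:440],(784,560)))
E
```

```text
push t11.3 F [ 6.9  0.3 -2.1] w0.243 gf41 [0.6638 0.1633 0.0333]
tip t11.7 F [6.1 1.  1.6] w0.247 gf41 [0.6637 0.1639 0.0394]
tip t12.1 F [ 6.3 -1.8 -2.7] w0.246 gf40 [0.6629 0.163  0.0444]
out t13.0 F [ 0.3  0.6 -1.6] w0.246 gf41 [0.691 0.162 0.124]
```

View pics/s2.png

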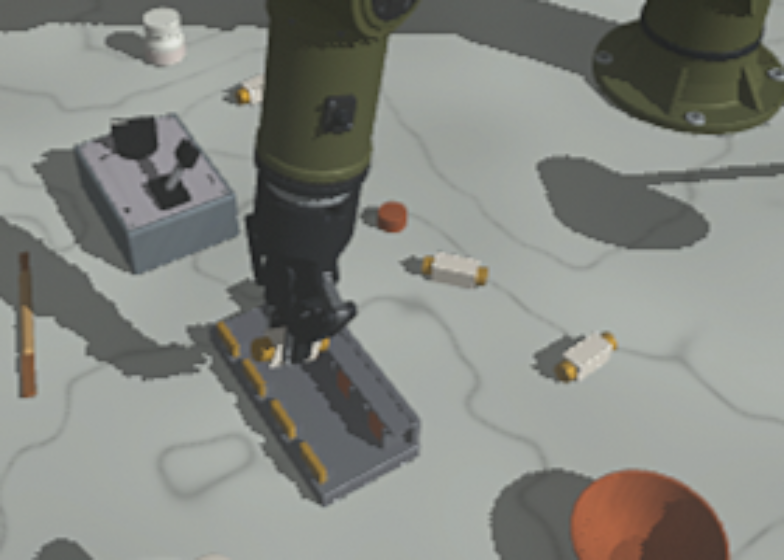

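The blown fuse is held and clear of the block, with empty bays below it. The white jar is beyond the box at (163,35), out of the way. Next the bowl.

Run:
```python
from h import *
im=cv2.imread("pics/top0.png"); m=cv2.inRange(cv2.cvtColor(im,cv2.COLOR_BGR2HSV),(0,110,40),(14,255,255)); m[:,:90]=0;m[:,170:]=0
c=max(cv2.findContours(m,0,2)[0],key=cv2.contourArea); (u,v),rad=cv2.minEnclosingCircle(c)
b=px2w(cam("top"),(u,v),.045); print(b,rad,rad*1.35/450)
q=loc((b[0],b[1],.3),(0,0,0)); fr=(b[0],b[1],.3)
p,o=tool(fr,(0,0,.14),0); print(r.solve_ik(p,o)); r.move_ptp(p,o)
print(go(fr,(0,0,.045),0,.15,force_limit=15)); st()
r.grip(.5); st("rel")
go(fr,(0,0,.14),0,.25)
p,o=tool((.44,.18,0),(0,0,.25),0); r.move_ptp(p,down(np.pi).as_rotvec())
t,KT=snap("top"); cv2.imwrite("pics/b1.png",cv2.resize(t[180:270,80:260],(720,360)))
im,KW=snap("wrist","w3.png"); 
for f in fuses(im,KW): print(np.round(f,3))
st()
```

```text
[0.54158644 0.42505513 0.045     ] 18.26447868347168 0.05479343605041504
[-0.60995131  0.82219938 -0.10021359  1.16338012 -0.02043913  1.39059435
  1.18996702]
False
 t15.0 F [-0.7 -0.5  0.2] w0.249 gf41 [0.5452 0.426  0.049 ]
rel t15.4 F [-0.1  0.7 -1.2] w0.504 gf0 [0.5447 0.4262 0.0487]
[0.427 0.257 0.046 0.056]
[0.458 0.098 2.253 0.058]
[ 0.467 -0.099  0.602  0.055]
 t17.1 F [-0.5 -0.3 -0. ] w0.501 gf0 [0.4436 0.1813 0.2522]
```

View pics/b1.png

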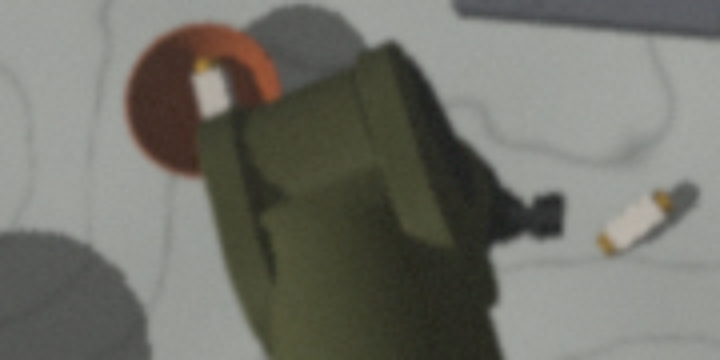

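The spent fuse lies in the bowl at crop (210,90). Next: a pick-and-insert routine, starting with the leftmost fuse into bay 4.

```bash
cat >> h.py <<'E'
from scipy.spatial.distance import cdist
def look(xy):
    r.move_ptp((xy[0]+.07,xy[1],.21),down(np.pi).as_rotvec())
    im,KT=snap("wrist"); F=fuses(im,KT); 
    if not F: print("none seen"); return None
    f=min(F,key=lambda f:np.hypot(f[0]-xy[0],f[1]-xy[1])); print("fuse",np.round(f,4)); return f
def pick(xy):
    f=look(xy); a=f[2] if f[2]<np.pi/2 else f[2]-np.pi
    fr=(f[0],f[1],a); r.grip(.45)
    p,o=tool(fr,(0,0,.07),0); r.move_ptp(p,o)
    hit=go(fr,(0,0,.0115),0,.12,force_limit=15); r.grip(.15,45); s=st("picked hit=%s"%hit)
    go(fr,(0,0,.1),0,.2); return s["gripper_width"]
def insert(y):
    t=.4; x,z=ins_pose(t,clr=.0015); c,s=np.cos(t),np.sin(t)
    p,o=tool(blk,(x+.035,y,.11),t); r.move_ptp(p,o)
    go(blk,(x+.035*c,y,z+.035*s),t,.1)
    print("hit",go(blk,(x,y,z),t,.06,force_limit=14)); st("in")
    x,z=ins_pose(.2); print("hit",go(blk,(x,y,z),.2,.03,force_limit=14)); st("tip")
    print("hit",go(blk,(-.005,y,FL+.0115),0,.03,force_limit=14)); st("level")
    print("hit",go(blk,(-.001,y,FL+.011),0,.03,force_limit=14)); st("home")
def leave(y):
    r.grip(.42); r.wait(.2); st("rel"); go(blk,(0,y,.11),0,.2)
E
python3 - <<'E'
from h import *
w=pick((.427,.257))
if abs(w-.246)<.03: insert(.078)
im,_=snap("scene"); cv2.imwrite("pics/s3.png",cv2.resize(im[200:330,200:340],(560,520)))
E
```

```text
fuse [0.4268 0.2564 0.0453 0.0554]
picked hit=False t19.5 F [-0.   0.1  7. ] w0.244 gf45 [0.4306 0.2569 0.0157]
hit False
in t22.6 F [ 5.9 -0.2  0.7] w0.246 gf44 [0.6666 0.2155 0.0458]
hit False
tip t22.9 F [ 6.4 -0.6  1.6] w0.243 gf45 [0.6689 0.214  0.0387]
hit True
level t23.3 F [2.1 0.2 5.7] w0.246 gf46 [0.6677 0.215  0.0339]
hit False
home t23.5 F [0.5 0.2 9.6] w0.241 gf46 [0.6699 0.2151 0.0338]
```

View pics/s3.png

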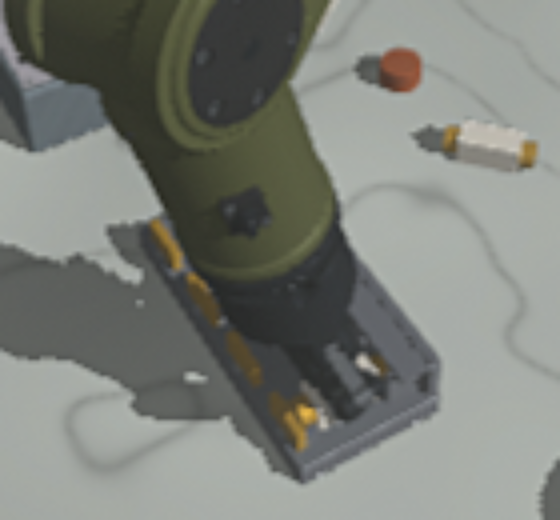

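Cap is at the contact, (305,413), and looks nearly level. I'll release and check with the wrist camera.

```bash
cat >> h.py <<'E'
def check(y,name=None):
    """cap/top-face view of a bay from above"""
    r.move_ptp(loc(blk,(.045,y,.16)),rv(blk)); im,KT=snap("wrist")
    if name:
        u,v=w2px(KT,loc(blk,(0,y,.03))).astype(int)
        cv2.imwrite("pics/"+name,cv2.resize(im[max(v-60,0):v+60,max(u-80,0):u+80],(800,600)))
    hsv=cv2.cvtColor(im,cv2.COLOR_BGR2HSV); m=cv2.inRange(hsv,(0,0,110),(180,70,255))
    n,l,s,c=cv2.connectedComponentsWithStats(m); q=w2px(KT,loc(blk,(0,y,.04)))
    i=l[int(q[1]),int(q[0])]; 
    if i: 
        cc=(l==i).astype(np.uint8); (ctr,sz,an)=cv2.minAreaRect(cv2.findContours(cc,0,2)[0][0]); print("top face",px2w(KT,c[i],.04).round(4),"want",loc(blk,(0,y,.04)).round(4),np.round(sz,1),round(an,1),s[i])
E
python3 - <<'E'
from h import *
leave(.078); check(.078,"c4.png"); st()
E
```

```text
rel t24.1 F [ 1.1 -0.9  0.3] w0.418 gf0 [0.6692 0.2151 0.0317]
top face [0.6664 0.2147 0.04  ] want [0.6674 0.2152 0.04  ] [58. 28.] 90.0 [ 262  122   29   59 1650]
 t25.0 F [ 0.   0.2 -1. ] w0.418 gf0 [0.7113 0.2128 0.1591]
```

View pics/c4.png

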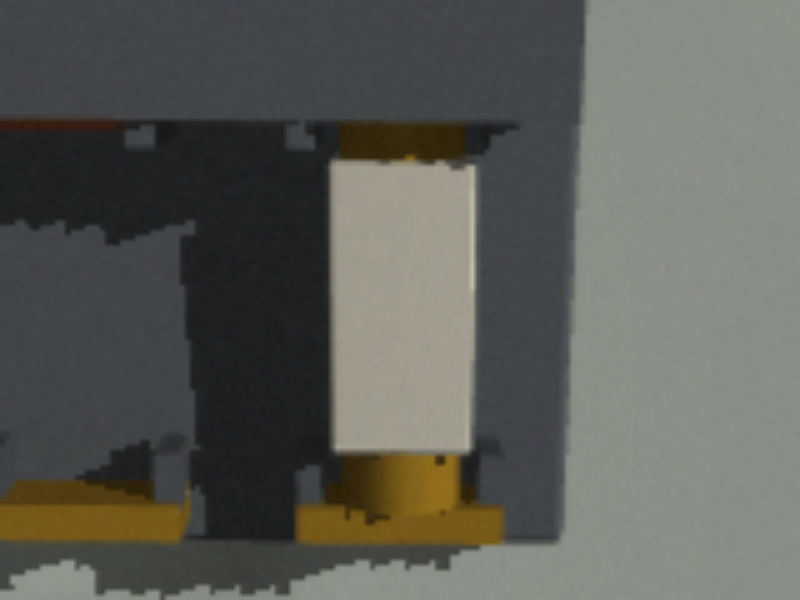

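Bay 4 is home, within 1 mm and straight. Continuing with the next two fuses.

```bash
sed -i 's/G=np.array(\[.003,0,.003\])/G=np.array([.003,0,.0045])/' h.py
python3 - <<'E'
from h import *
import sys
for xy,y in [((.458,.098),.026),((.467,-.099),-.026)]:
    w=pick(xy)
    if abs(w-.246)>.03: sys.exit("bad grasp")
    insert(y); leave(y); check(y,"c%+d.png"%(y*1000)); st()
E
```

```text
fuse [0.4567 0.0993 2.2463 0.0562]
picked hit=False t27.8 F [ 0.3 -0.3  6.6] w0.243 gf45 [0.4594 0.0971 0.0171]
hit False
in t30.8 F [ 6.4 -0.   0.8] w0.243 gf44 [0.6632 0.1636 0.0472]
hit False
tip t31.1 F [ 6.7 -1.7  1.9] w0.242 gf45 [0.6658 0.1625 0.0402]
hit True
level t31.5 F [2.1 0.3 5.2] w0.244 gf45 [0.665  0.1631 0.0353]
hit False
home t31.7 F [ 1.3 -1.3  9.7] w0.245 gf46 [0.6672 0.1631 0.0352]
rel t32.2 F [ 0.  -0.4 -0.1] w0.423 gf0 [0.6663 0.1632 0.0332]
top face [0.6634 0.1627 0.04  ] want [0.6646 0.1633 0.04  ] [57. 28.] 90.0 [ 262  122   29   58 1653]
 t33.2 F [-0.2 -0.3 -0.5] w0.420 gf0 [0.7085 0.1608 0.1592]
fuse [ 0.4664 -0.0966  0.6003  0.0554]
picked hit=False t36.2 F [ 0.8 -0.1  6.8] w0.246 gf45 [ 0.4698 -0.0951  0.0172]
hit False
in t39.4 F [ 6.1 -0.7  0.3] w0.244 gf44 [0.6604 0.1117 0.0471]
hit False
tip t39.8 F [ 5.4 -1.5  2.4] w0.243 gf45 [0.662 0.111 0.04 ]
hit True
level t40.1 F [0.9 0.1 6.1] w0.246 gf46 [0.6612 0.1115 0.0353]
hit False
home t40.4 F [ 0.5  0.6 10.6] w0.248 gf46 [0.6634 0.1114 0.0352]
rel t40.9 F [-0.   0.2  0.5] w0.423 gf0 [0.6635 0.1112 0.0332]
top face [0.6598 0.1111 0.04  ] want [0.6618 0.1113 0.04  ] [57. 29.] 90.0 [ 262  121   30   58 1644]
 t41.8 F [ 0.7 -0.3 -0.9] w0.420 gf0 [0.7058 0.1089 0.1593]
```

Both fuses are home: the face measurements match bay 4. Now the last fuse into bay 1, then the selector.

Run:
```python
from h import *
import sys
for xy,y in [((.454,-.272),-.078)]:
    w=pick(xy)
    if abs(w-.246)>.03: sys.exit("bad grasp")
    insert(y); leave(y); check(y); st()
r.move_ptp((.66,.135,.24),down(np.pi).as_rotvec()); im,K=snap("wrist","allb.png")
cv2.imwrite("pics/allbc.png",cv2.resize(im[90:240,130:430],(800,400),interpolation=cv2.INTER_CUBIC))
for y in(.3,.6,.9,1.2): print(y,r.solve_ik(loc(box,(0,-.042,.089+.011)),rv(box,0,-y)))
```

```text
fuse [ 0.4548 -0.2698  0.0668  0.0554]
picked hit=False t45.2 F [0.7 0.3 6. ] w0.240 gf45 [ 0.4587 -0.2701  0.0173]
hit False
in t48.8 F [ 5.8 -1.8  0.9] w0.242 gf46 [0.6576 0.0597 0.0471]
hit False
tip t49.2 F [5.5 0.2 2.9] w0.245 gf46 [0.6594 0.0593 0.0402]
hit True
level t49.5 F [1.7 0.1 7. ] w0.243 gf46 [0.6586 0.0596 0.0354]
hit False
home t49.7 F [ 0.4 -0.5 12.1] w0.241 gf47 [0.6606 0.0595 0.0353]
rel t50.2 F [-0.4 -0.3 -0.9] w0.415 gf0 [0.6607 0.0593 0.0332]
top face [0.6568 0.0592 0.04  ] want [0.6591 0.0594 0.04  ] [58. 28.] 90.0 [ 263  120   29   59 1669]
 t51.2 F [ 0.7 -0.4 -0.3] w0.421 gf0 [0.7029 0.057  0.1592]
0.3 [ 0.2445124   0.70900253  0.03437711  1.51439971 -0.02815899  0.91867373
  1.45284583]
0.6 [ 0.20869516  0.71145383  0.09842346  1.5149577  -0.08078374  0.91915536
  1.19755184]
0.9 [ 0.17335124  0.715393    0.16201913  1.515506   -0.13323063  0.92150642
  0.94211213]
1.2 [ 0.13865006  0.72079626  0.22503065  1.51604138 -0.18536093  0.9257153
  0.68637341]
```

View pics/allbc.png

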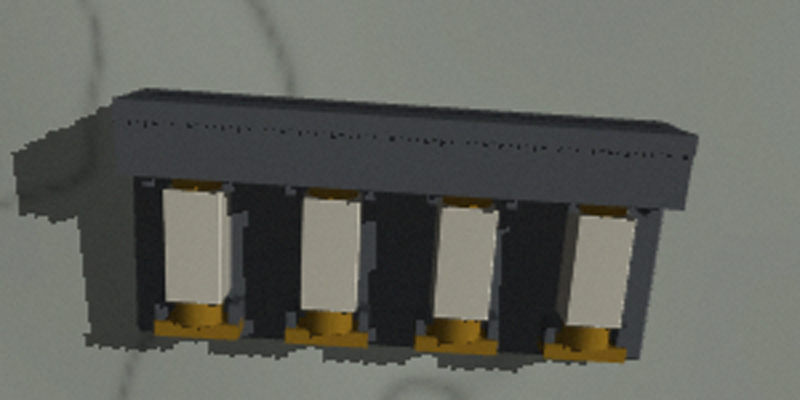

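All four fuses sit with their brass caps behind the contacts. Now the selector: grip the bar at 0.6 and turn it to 1.2.

Run:
```python
from h import *
P=lambda z:loc(box,(0,-.042,z))
r.grip(.4)
r.move_ptp(P(.14),rv(box,0,-.6))
print(r.line_to(P(.086),vel=.1,force_limit=12)); st("dn")
r.grip(0,25); st("grip")
for a in(.8,1.0,1.2): r.move_ptp(P(.086),rv(box,0,-a)); s=st(a); print(s["torque"].round(2))
r.grip(.4); st("rel"); r.line_to(P(.16),vel=.2)
r.move_ptp((.66,-.16,.25),down(np.pi).as_rotvec()); b,_=snap("wrist"); cv2.imwrite("pics/box2.png",cv2.resize(b[60:280,60:480],(800,419),interpolation=cv2.INTER_CUBIC))
```

```text
False
dn t54.0 F [-0.6 -0.3  0.5] w0.401 gf0 [ 0.6502 -0.2007  0.0864]
grip t54.3 F [-1.9 -1.   4.4] w0.127 gf29 [ 0.6498 -0.2013  0.0869]
0.8 t54.6 F [-2.3  0.1  5.6] w0.132 gf29 [ 0.65   -0.2011  0.0869]
[-0.09  0.51  0.04]
1.0 t54.9 F [-1.8 -0.5  6.2] w0.134 gf29 [ 0.6501 -0.2009  0.0869]
[-0.02  0.48 -0.05]
1.2 t55.2 F [-1.  -0.7  5.5] w0.131 gf29 [ 0.6503 -0.2009  0.0869]
[0.07 0.38 0.04]
rel t55.5 F [-0.   0.2 -0.8] w0.400 gf0 [ 0.6497 -0.2007  0.0858]
```

View pics/box2.png

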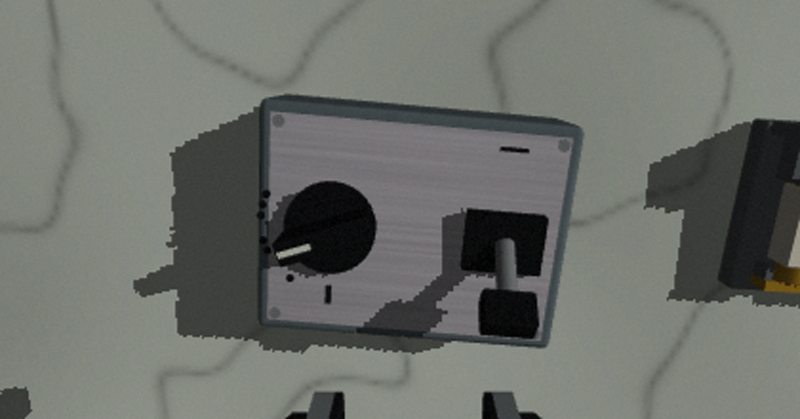

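The pointer is at the two-dot mark, (267,245). The lever, though, is back in the on position, with its paddle at (508,312). Carrying the last fuse over the box must have knocked it. I'll switch it off again, check it numerically in the same wrist view, and check the fuses as well.

```bash
cat >> h.py <<'E'
def lever():
    """mean brightness around the paddle for on and off, seen from a fixed pose"""
    r.move_ptp((.66,-.16,.25),down(np.pi).as_rotvec()); im,KT=snap("wrist")
    g=cv2.cvtColor(im,cv2.COLOR_BGR2GRAY); out={}
    for n,sg in(("off",-1),("on",1)):
        u,v=w2px(KT,loc(box,(sg*.042*np.sin(.6),.046,.07+.042*np.cos(.6)))).astype(int); out[n]=(u,v,g[v-5:v+6,u-7:u+8].mean().round(0))
    print(out); return im,KT
E
python3 - <<'E'
from h import *
lever()
r.grip(0.0); o=rv(box)
r.move_ptp(loc(box,(.068,.046,.16)),o)
r.line_to(loc(box,(.068,.046,.103)),vel=.15)
print(r.line_to(loc(box,(.0,.046,.103)),vel=.08,force_limit=20)); st("push")
r.line_to(loc(box,(.012,.046,.103)),vel=.15); r.line_to(loc(box,(.012,.046,.2)),vel=.2)
im,KT=lever(); cv2.imwrite("pics/box3.png",im); st()
r.grip(.42)
for y in (-.078,-.026,.026,.078): check(y)
f=snap("top","top3.png")
E
```

```text
{'off': (np.int64(335), np.int64(172), np.float64(51.0)), 'on': (np.int64(327), np.int64(224), np.float64(11.0))}
True
push t59.4 F [ 3.2 -0.6  0.9] w0.003 gf2 [ 0.6975 -0.1174  0.1071]
{'off': (np.int64(337), np.int64(172), np.float64(9.0)), 'on': (np.int64(329), np.int64(225), np.float64(113.0))}
 t60.8 F [ 0.5  0.5 -0.5] w-0.001 gf0 [ 0.6593 -0.1598  0.248 ]
top face [0.6568 0.0593 0.04  ] want [0.6591 0.0594 0.04  ] [58. 29.] 90.0 [ 266  119   30   59 1676]
top face [0.6601 0.111  0.04  ] want [0.6618 0.1113 0.04  ] [58. 28.] 90.0 [ 261  120   29   59 1664]
top face [0.6633 0.1627 0.04  ] want [0.6646 0.1633 0.04  ] [58. 28.] 90.0 [ 261  121   29   59 1660]
top face [0.6665 0.2148 0.04  ] want [0.6674 0.2152 0.04  ] [58. 28.] 90.0 [ 262  122   29   59 1662]
```

Lever now reads off (paddle region dark at off, bright at on), the fuses are unchanged, and everything else is in place. Flip it on.

Run:
```python
from h import *
a=cv2.imread("pics/box3.png")
r.grip(0.0); o=rv(box)
r.move_ptp(loc(box,(-.07,.046,.2)),o)
r.line_to(loc(box,(-.07,.046,.103)),vel=.2)
hit=r.line_to(loc(box,(.0,.046,.103)),vel=.08,force_limit=25); st("push %s"%hit)
if hit: print(r.line_to(loc(box,(.0,.046,.103)),vel=.08,force_limit=25)); st()
r.line_to(loc(box,(-.015,.046,.103)),vel=.15); r.line_to(loc(box,(-.015,.046,.2)),vel=.2)
im,KT=lever(); st()
def ptr(im):
    u,v=w2px(KT,loc(box,(0,-.042,.095))).astype(int); w=np.zeros(im.shape[:2],np.uint8); cv2.circle(w,(int(u),int(v)),28,255,-1)
    m=cv2.inRange(cv2.cvtColor(im,cv2.COLOR_BGR2GRAY),165,255)&w; p=np.argwhere(m).mean(0)[::-1]
    d=px2w(KT,p,.095)-loc(box,(0,-.042,.095)); return round(float(box[2]-np.arctan2(d[1],d[0])),2),int((m>0).sum())
print("selector before/after",ptr(a),ptr(im))
t=snap("top")[0]; c=t[185:225,110:152]; print("bowl white px",int((cv2.inRange(cv2.cvtColor(c,cv2.COLOR_BGR2HSV),(0,0,110),(180,60,255))>0)[8:32,10:32].sum()))
```

```text
push True t66.3 F [-2.7 -0.1  2.5] w0.001 gf1 [ 0.6178 -0.1091  0.1026]
False
 t66.9 F [-0.   0.4  0.3] w-0.000 gf0 [ 0.6591 -0.1133  0.1031]
{'off': (np.int64(337), np.int64(172), np.float64(55.0)), 'on': (np.int64(328), np.int64(225), np.float64(11.0))}
 t68.3 F [-1.   0.6  0. ] w-0.001 gf0 [ 0.6593 -0.1596  0.2478]
selector before/after (nan, 0) (nan, 0)
bowl white px 120<stdin>:12: RuntimeWarning: Mean of empty slice.
  ret = um.true_divide(
```

Run:
```python
from h import *
im,KT=snap("wrist"); f=lambda n:cv2.resize(n,(420,220),interpolation=cv2.INTER_AREA).astype(np.float32)
b2=f(cv2.imread("pics/box2.png")); b1=f(cv2.imread("pics/boxc.png")); now=im[60:280,60:480].astype(np.float32)
t=b2[90:148,138:205]   # selector patch
for n,i in(("two-dot view->now",now),("one-dot view",b1)): print(n,cv2.matchTemplate(i[75:165,125:220],t,cv2.TM_CCOEFF_NORMED).max())
for y in(-.078,-.026,.026,.078):
    u,v=w2px(KT,loc(blk,(0,y,.04)))
r.finish_job(); st()
```

```text
two-dot view->now 0.98751056
one-dot view 0.87024915
the job is handed in; nothing more can be done
the job is handed in; nothing more can be done
```

I handed the job in at about 68 s: all four fuses home, the blown fuse in the bowl, the selector on two dots and the isolator on. One flaw: carrying a fuse (probably the last one) past the box apparently knocked the isolator back on for part of the fuse work; I switched it off again, checked the fuses were still home, and only then flipped it on.

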